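Hang the check weight on the load stand's snap hook

TASK

Pick up the check weight by its black grip, slip its wire bail over the nose of the snap hook on the load stand and gently push the bail's crossbar down against the sprung gate until the gate gives way and snaps shut above it. Leave the weight hanging still in the closed hook; do not ram the hook, do not touch the stand with the gripper's fingers, and leave the bottle, the brass weight and the beaker where they stand.

Things in the scene. Friction and masses are not known exactly. Their poses are not given: they have to be found in the camera images.
- stand: Load stand, fixed: grey base plate 185 x 90 mm (top at 16 mm), steel column, clamped block with a steel snap hook, a J of 8 mm bar in the plane y = 0. Origin on the desk straight below the lowest point of the hook's throat (the seat). z up, +x from hook to column, nose points to -x. The block's height differs each time and is NOT measured: a seated crossbar's centre is 166 to 202 mm up.
- press_point (a point): Point on the base plate's top straight below the best line to push the crossbar down (0.5 mm to +x of the seat; 2 mm either way works). Axes as the stand's. Heights from the seated crossbar's centre: top of nose +28 mm, hook's underside -11 mm, gate pin +19 mm, closed gate's upper face near the nose about +28 mm. In stand x the nose spans -15 to -7 mm, the gate pin is at +21 mm.
- column_top (a point): Top of the 18 mm column behind the hook, 246 mm above the desk, 105 mm to +x of the seat. The clamped block (50 x 34 x 34 mm) does not slip below about 60 N. The hook itself gives 1 mm per 10 N. Pressing the held weight on the stand or hook with more than 20 N counts as ramming.
- gate (a joint): Sprung wire gate, 25 mm long: 0 = shut, sloping up from its pin to a 5 mm gap at the nose; grows (rad) as the tip is pushed down, stop 1.35. The bar slips past the tip about 1 to 9 mm above the seat and the spring shuts the gate above it. Pushing force climbs to 4 to 10 N, drops suddenly at the snap, then climbs steeply at the throat's bottom.
- grip (a point): Centre of the black grip on top of the check weight: 12 mm thick (x), 52 mm wide (y), 26 mm high, 202 mm above the weight's underside. The weight (about 0.35 kg) is a steel puck 64 mm in diameter, 31 mm high, with two upright 6 mm wire legs at y = -22 and +22 mm up to the grip and a crossbar between them. x is square to this bail, z up; both faces are alike.
- crossbar (a point): Centre of the bail's crossbar, 6 mm wire along y, 134 mm above the weight's underside and 68 mm below the centre of the grip. The open window below it, down to the puck, is 100 mm high and 38 mm wide; the window above it, up to the grip, is 52 mm high.
- bottle_mid (a point): Bystander: amber reagent bottle, 48 mm in diameter, 93 mm tall; the point is at its middle.
- brass_mid (a point): Bystander: small brass weight with a knob, 26 mm in diameter, 30 mm tall; the point is at its middle.
- beaker_mid (a point): Bystander: small glass beaker, 57 mm in diameter, 86 mm tall; the point is at its middle.
There are look-alikes about, which are no part of the job. Leave any pink look-alike of the part that bears grip alone. Of the things that look like the stand, the larger one is meant.

How it is judged:
By the outcome, as a careful person would: the job done as asked, in the order asked, and still so for the second after the job is handed in, with the robot touching nothing.
It also fails if it takes over 64 s, if anything falls off the work surface, if the arm or the gripper's body presses on something with over 40 N, if the wrist force passes 120 N, or if a joint passes its speed limit or range.

ROBOT

A 6-joint arm with a two-finger parallel gripper is mounted at the origin on a cart in front of the work surface, level with it; the furniture and walls round the work are solid. World frame = base frame: x ahead of the robot, y to its left, z up, the work surface at z = 0. Lengths are in m, angles in rad, forces in N, time in s.
With the tool pointing down it reaches from about 0.25 to 0.775 m from the base axis. Payload 4 kg.
Tool frame: the origin (TCP) lies at the very end of the fingers, on their centre line; the grasp point (between the pads) lies 19 mm behind it (ctrl.grip_point_offset is the distance from the TCP to the grasp point, in m); z points along the fingers, y is the direction in which the jaws open and shut (so a half turn about z gives the same grasp; the last joint's range is limited). The gripper opens to 94 mm and grips with 3 to 60 N. Pads are 16 mm wide; open, the fingers measure 119 mm over their backs; the gripper's body (75 mm by 177 mm) begins 78 mm behind the grasp point.
Start: joints at [1.048, 0.087, 1.371, -0, 1.684, -0.103], TCP at [0.224, 0.502, 0.206] pointing down, gripper open.
Joint ranges: [-3.1, 3.1], [-0.76, 2.03], [0.27, 2.55], [-1.08, 4.22], [0.17, 2.65], [-2.57, 2.57]. Speed limits (rad/s): [2.79, 2.79, 3.14, 3.14, 3.14, 3.14].

INTERFACE

Orientations are given as a unit quaternion [w, x, y, z].
In Python, from cell import ctrl gives the robot as it stands.
- The arm moves only by the tool move_arm, never from a script. Its argument "commands" is a list of rows, each an object with "delta_rot": the turn, a rotation vector about the tool's x, y, z in degrees, a list of three; "linear": the shift along the tool's x, y, z in m, a list of three; "fingers": the finger opening in m, from 0 to 0.094. In form: [{"delta_rot": [wx, wy, wz], "linear": [x, y, z], "fingers": fingers}, ...]. A call has 1 to 12 rows; each row is the pose to reach, as a shift and turn from the pose commanded when the call began, along the tool's axes at that moment; what a row does not reach only later rows make up. A row lasts 1/8 s, in which the tool goes at most 62.5 mm and 10.7 degrees, less where a joint would pass 70% of its speed; a pose out of reach is approached as far as the arm can. A call with a gripper value outside its range is refused whole. The fingers move at their own pace and stop on an object; "force" is the grip in N (left out, the last holds). Time passes only in rows, so rows that repeat a pose let the fingers close. It gives the time, the measured TCP pose, the force and the opening at its end, in the units of the state.
- ctrl.get_obs(): the state, without advancing time (a new reading comes with each control period).
- ctrl.capture(name): name is "scene" or "top" or "wrist"; returns a dict with "color" (384x512x3 uint8, blue, green, red), "range_z" (384x512 float32, m along the optical axis (not along the pixel's ray), 0 where there is no reading), "intrinsics" (3x3 intrinsics, pixels), "rvec" (rotation vector, rad) and "tvec" (3), from world to camera coordinates, as OpenCV has them; the wrist camera has in their place "mount" (4x4, takes a point from camera to tool coordinates, whose origin is the TCP and whose axes are the flange's). Camera axes: x right, y down, z forward; pixel columns grow to the right and rows downward; lengths in m; the calibration is good to about 2 mm. A picture is of the moment at which its call begins: read the wrist's pose just before it.
- ctrl.hand_in(): hands the job in, once; it reports no verdict.
The state is a dict: "clock": time; "q": joint angles; "qvel": joint speeds; "joint_efforts": joint torques, N m; "position": TCP position; "tool_rot": TCP orientation; "force": force on the tool from outside, world axes, zero at the start; "torque": the same for the moment, N m; "grip_width": opening from 0.0 (shut) to 1.0 (fully open).
Only numpy, scipy, OpenCV 4.12 (cv2) and the standard library are available. Lean on these libraries where they do the work, as an engineer would, in place of code of your own. Each camera call takes 0.05 s, during which the arm holds its last target.

## Working session

There is one attempt and no reset: what is moved stays moved. The work goes in short steps, Python scripts to look and compute and a tool call to move; the robot and the scene stay as the last step left them, time stands still between calls to the robot, and variables do not carry over. Pictures are saved under pics/ and viewed, and the job is handed in when it is done.

Besides the shell and the picture viewer there is one more tool, called after "Request:" by a JSON object that holds its "name" and its "arguments", one argument or row to a line. move_arm: Moves the arm, as the interface text tells. Its arguments: {"type":"object","properties":{"commands":{"type":"array"},"force":{"type":"number"}},"required":["commands"]}

```bash
ls; mkdir -p pics
python3 - <<'E'
from cell import ctrl
import cv2,numpy as np
print(ctrl.get_obs()); print(ctrl.grip_point_offset)
for n in ["scene","top","wrist"]:
    c=ctrl.capture(n); cv2.imwrite(f"pics/{n}0.png",c["color"]); np.savez(f"pics/{n}0.npz",**c)
    print(n,c["intrinsics"],c.get("rvec"),c.get("tvec"),c.get("mount"))
E
```

```text
pics
{'clock': 0.0, 'q': array([ 1.04793505e+00,  8.79474010e-02,  1.37220386e+00, -3.10729427e-05,
        1.68360195e+00, -1.03077809e-01]), 'qvel': array([ 0.00058397, -0.00067114, -0.0013424 ,  0.000645  ,  0.0002898 ,
       -0.00047889]), 'joint_efforts': array([-2.06799177e-04, -3.40182745e+01, -3.02427721e+01,  7.18335528e-02,
        3.28881992e-02, -1.47083697e-04]), 'position': array([0.2238938 , 0.50177991, 0.2043339 ]), 'tool_rot': array([-3.17911622e-04,  2.08355581e-01,  9.78052547e-01, -1.03255404e-03]), 'force': array([-0.29361678, -0.10251274,  0.1782785 ]), 'torque': array([0.0025355 , 0.05072436, 0.07548193]), 'grip_width': 0.999458162386055}
0.0188
scene [[348.77137561   0.         254.31543705]
 [  0.         348.77137561 192.67577961]
 [  0.           0.           1.        ]] [ 1.94036271 -0.87026487  0.52532505] [-0.2345057   0.3549455   0.51207329] None
top [[397.46760354   0.         259.60078841]
 [  0.         397.46760354 196.52684258]
 [  0.           0.           1.        ]] [ 2.19691745 -2.16865959  0.02678281] [0.16547996 0.51211137 1.01531045] None
wrist [[343.44088461   0.         250.24593423]
 [  0.         343.44088461 189.92467924]
 [  0.           0.           1.        ]] None None [[ 1.96812931e-04 -9.66748939e-01 -2.55727297e-01  7.33557394e-02]
 [ 9.99999977e-01  1.68648478e-04  1.32063291e-04 -2.01705532e-04]
 [-8.45440269e-05 -2.55727317e-01  9.66748950e-01 -1.79336314e-01]
 [ 0.00000000e+00  0.00000000e+00  0.00000000e+00  1.00000000e+00]]
```

View pics/scene0.png

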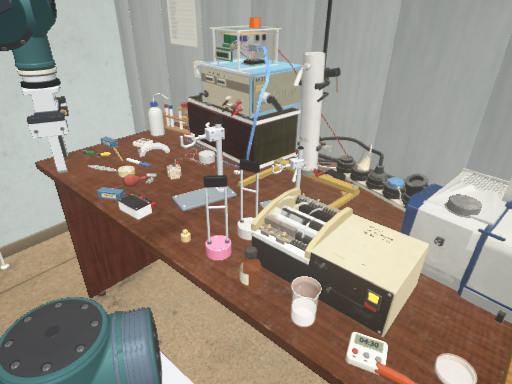

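View pics/top0.png

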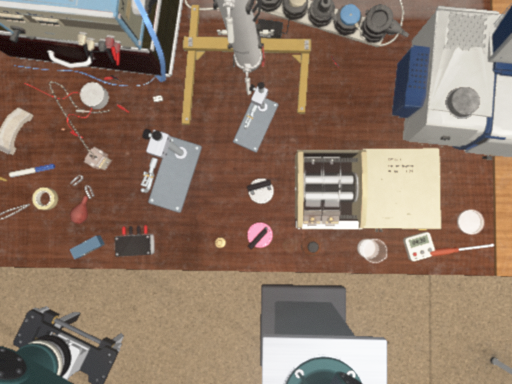

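View pics/wrist0.png

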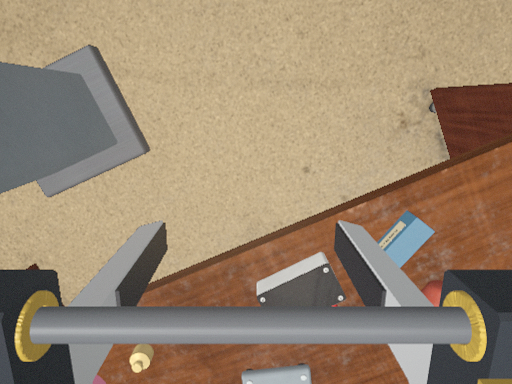

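Candidates: check weight is white at top (261,190) or pink at top (260,235, leave alone). Stand is the larger plate at top (175,178), or the small one at (256,122). I'll measure and crop these.

```bash
cat > h.py <<'E'
import cv2,numpy as np
from scipy.spatial.transform import Rotation as R
from cell import ctrl
def Rt(c): return cv2.Rodrigues(np.array(c["rvec"]).reshape(3))[0],np.array(c["tvec"]).reshape(3)
def pose(o=None):
    o=o or ctrl.get_obs(); q=o["tool_rot"]; T=np.eye(4)
    T[:3,:3]=R.from_quat([q[1],q[2],q[3],q[0]]).as_matrix(); T[:3,3]=o["position"]; return T
def cloud(c,T=None):
    d=c["range_z"]; K=c["intrinsics"]; v,u=np.indices(d.shape)
    P=np.dstack([(u-K[0,2])/K[0,0]*d,(v-K[1,2])/K[1,1]*d,d]).astype(float)
    if T is not None: M=T@c["mount"]; W=P@M[:3,:3].T+M[:3,3]
    else:
        r,t=Rt(c); W=(P-t)@r
    W[d==0]=np.nan; return W
def rayplane(c,uv,z,T=None):
    uv=np.atleast_2d(uv).astype(float);K=c["intrinsics"]
    d=np.c_[(uv[:,0]-K[0,2])/K[0,0],(uv[:,1]-K[1,2])/K[1,1],np.ones(len(uv))]
    if T is not None: M=T@c["mount"]; o=M[:3,3]; w=d@M[:3,:3].T
    else:
        r,t=Rt(c); o=-r.T@t; w=d@r
    return o+w*((z-o[2])/w[:,2])[:,None]
def proj(c,P,T=None):
    P=np.atleast_2d(P).astype(float)
    if T is not None: M=np.linalg.inv(T@c["mount"]); p=P@M[:3,:3].T+M[:3,3]
    else: r,t=Rt(c); p=P@r.T+t
    K=c["intrinsics"]; return (p@K.T)[:,:2]/p[:,2:]
E
python3 - <<'E'
from h import *
t=dict(np.load("pics/top0.npz")); s=dict(np.load("pics/scene0.npz"))
W=cloud(t); S=cloud(s)
for n,p in dict(big=(175,185),small=(258,128),grip=(261,186),pink=(260,235),brass=(220,243),bottle=(312,247),beaker=(370,248),robot=(323,370),colbig=(153,135)).items():
    print(n,W[p[1],p[0]].round(3))
for n,p in dict(hook=(190,138),clamp=(214,133),plate=(205,195),gripW=(249,165),gripP=(215,182),puckW=(245,230)).items(): print(n,S[p[1],p[0]].round(3))
a=cv2.resize(t["color"][90:260,120:340],None,fx=3.6,fy=3.4,interpolation=cv2.INTER_CUBIC);cv2.imwrite("pics/topcrop.png",a)
a=cv2.resize(s["color"][115:275,160:320],None,fx=3.7,fy=3.7,interpolation=cv2.INTER_CUBIC);cv2.imwrite("pics/scenecrop.png",a)
E
```

```text
big [0.538 0.394 0.013]
small [0.692 0.179 0.005]
grip [0.522 0.164 0.214]
pink [0.42  0.165 0.214]
brass [0.389 0.271 0.029]
bottle [0.388 0.044 0.093]
beaker [ 0.383 -0.109  0.029]
robot [0.073 0.006 0.016]
colbig [0.621 0.385 0.246]
hook [ 0.889  0.858 -0.001]
clamp [0.598 0.372 0.217]
plate [nan nan nan]
gripW [0.521 0.166 0.205]
gripP [0.408 0.166 0.202]
puckW [0.497 0.157 0.029]
```

View pics/topcrop.png

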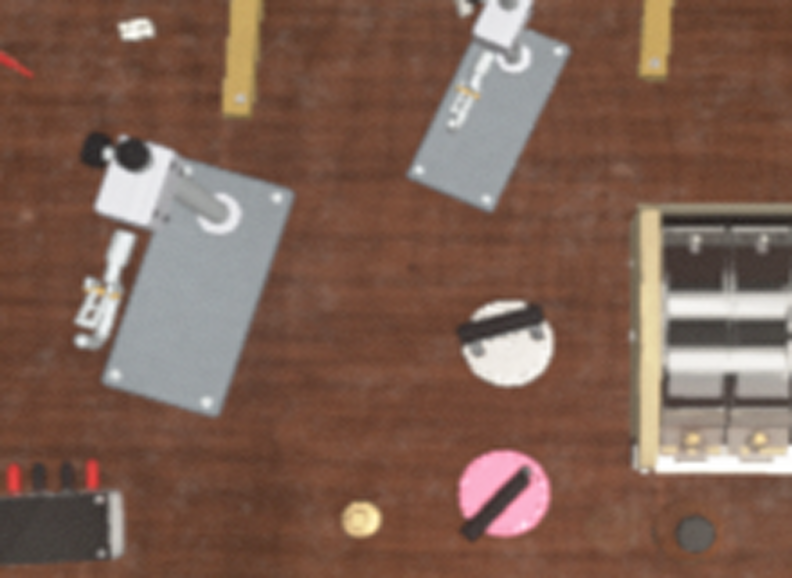

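View pics/scenecrop.png

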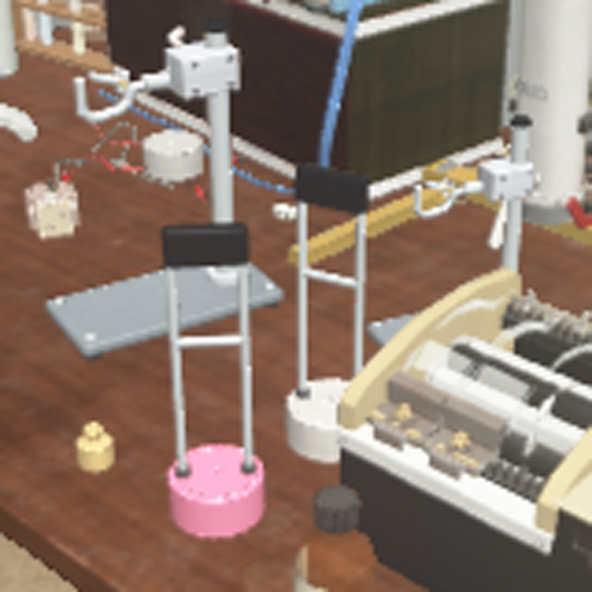

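Run:
```python
from h import *
t=dict(np.load("pics/top0.npz")); s=dict(np.load("pics/scene0.npz"))
W=cloud(t); S=cloud(s)
# plate: by four corners of hull
for nm,(Wc,c) in dict(top=(W,t)).items():
    m=(abs(Wc[...,2]-.014)<.006)&(Wc[...,0]>.43)&(Wc[...,0]<.66)&(Wc[...,1]>.33)&(Wc[...,1]<.47)
    m=cv2.morphologyEx(m.astype(np.uint8),cv2.MORPH_OPEN,np.ones((3,3)))
    n,l,st,ce=cv2.connectedComponentsWithStats(m); k=1+np.argmax(st[1:,4]); ys,xs=np.where(l==k)
    P=rayplane(c,np.c_[xs,ys],.016)[:,:2].astype(np.float32)
    r=cv2.minAreaRect(P); print("plate",r,cv2.boxPoints(r).round(3).tolist())
# column top
m=(W[...,2]>.235)&(W[...,1]>.33)&(W[...,1]<.45)&(W[...,0]>.5); 
print("coltop",m.sum(),W[m].mean(0),np.ptp(W[m],0), np.median(W[m],0))
# grip
for x in (.522,.42):
    m=(W[...,2]>.19)&(abs(W[...,0]-x)<.045)&(abs(W[...,1]-.165)<.045)
    v,u=np.where(m); P=rayplane(t,np.c_[u,v],.215)[:,:2].astype(np.float32)
    r=cv2.minAreaRect(P);print("grip",m.sum(),np.median(W[m][:,2]),r,cv2.boxPoints(r).round(4).tolist(),P.mean(0))
    m=(S[...,2]>.19)&(S[...,2]<.23)&(abs(S[...,0]-x)<.045)&(abs(S[...,1]-.165)<.045)
    print("scene",m.sum(),S[m].mean(0),S[m].min(0),S[m].max(0))
    m=(W[...,2]<.04)&(W[...,2]>.02)&(abs(W[...,0]-x)<.05)&(abs(W[...,1]-.165)<.05)
    v,u=np.where(m); P=rayplane(t,np.c_[u,v],.031)[:,:2].astype(np.float32); print("puck",cv2.minEnclosingCircle(P))
# hook points
m=(S[...,2]>.14)&(S[...,2]<.26)&(S[...,0]>.4)&(S[...,0]<.7)&(S[...,1]>.32)&(S[...,1]<.5)
v,u=np.where(m); print(u.min(),u.max(),v.min(),v.max())
for a in sorted(zip(u,v),key=lambda a:a[0])[::12]: print(a,S[a[1],a[0]].round(3))
```

```text
plate ((0.5663059949874878, 0.39491692185401917), (0.08999697864055634, 0.1839505434036255), 72.96723937988281) [[0.4650000035762787, 0.3790000081062317], [0.640999972820282, 0.32499998807907104], [0.6669999957084656, 0.41100001335144043], [0.492000013589859, 0.4650000035762787]]
coltop 1508 [0.8312231  0.41837868 0.28846203] [0.29547645 0.08009728 0.11317401] [0.8400714  0.43033194 0.28757171]
grip 152 0.21296835133816083 ((0.5240587592124939, 0.16945752501487732), (0.012977983802556992, 0.05087076872587204), 16.646577835083008) [[0.5105999708175659, 0.19200000166893005], [0.5250999927520752, 0.14319999516010284], [0.5375999808311462, 0.1468999981880188], [0.5230000019073486, 0.195700004696846]] [0.5240862  0.16947037]
scene 214 [0.52165519 0.1650523  0.20498968] [0.51185681 0.14224577 0.19019898] [0.53811397 0.19300912 0.21663918]
puck ((0.5245938897132874, 0.16962799429893494), 0.031695328652858734)
grip 144 0.2129750667111088 ((0.4125179946422577, 0.17096379399299622), (0.011945094913244247, 0.051489368081092834), 47.80948257446289) [[0.38940000534057617, 0.18379999697208405], [0
[... 2049 characters left out ...]
), np.int64(135)) [0.608 0.366 0.21 ]
(np.int64(218), np.int64(148)) [0.615 0.376 0.164]
(np.int64(219), np.int64(124)) [0.62  0.373 0.238]
(np.int64(219), np.int64(136)) [0.611 0.365 0.206]
(np.int64(219), np.int64(148)) [0.616 0.373 0.165]
(np.int64(220), np.int64(124)) [0.622 0.371 0.238]
(np.int64(220), np.int64(137)) [0.614 0.364 0.202]
(np.int64(220), np.int64(149)) [0.621 0.373 0.16 ]
(np.int64(221), np.int64(126)) [0.626 0.371 0.231]
(np.int64(221), np.int64(138)) [0.618 0.365 0.198]
(np.int64(221), np.int64(150)) [0.624 0.373 0.156]
(np.int64(222), np.int64(133)) [0.623 0.365 0.212]
(np.int64(223), np.int64(130)) [0.625 0.362 0.222]
(np.int64(224), np.int64(132)) [0.628 0.362 0.214]
```

Run:
```python
from h import *
t=dict(np.load("pics/top0.npz"))
cb=rayplane(t,(120+215/3.6-.5,90+212/3.4-.5),.016)[0]; ct=rayplane(t,(120+132/3.6-.5,90+153/3.4-.5),.246)[0]
print(cb,ct)
ux=np.array([np.cos(np.radians(-17.03)),np.sin(np.radians(-17.03))])
for c in (cb,ct): print("seat",c[:2]-.105*ux)
o=ctrl.get_obs(); T=pose(o); print(T.round(3), o["clock"])
# desired view pose: tool y along stand x, camera view centre
T2=np.eye(4); y=np.r_[ux,0]; z=np.r_[0,0,-1]; T2[:3,:3]=np.c_[np.cross(y,z),y,z]; print(T2)
c=dict(np.load("pics/wrist0.npz")); 
seat=np.r_[ (cb[:2]+ct[:2])/2-.105*ux,.2]
for h in (.32,.35,.38):
    T2[:3,3]=[*seat[:2],h]; print(proj(c,[seat,seat+[0,0,-.18]],T2).round(0))
```

```text
[0.62446027 0.38427    0.016     ] [0.62239141 0.37885105 0.246     ]
seat [0.52406435 0.4150216 ]
seat [0.5219955  0.40960265]
[[-0.913  0.408 -0.001  0.224]
 [ 0.408  0.913 -0.001  0.502]
 [ 0.    -0.002 -1.     0.205]
 [ 0.     0.     0.     1.   ]] 0.15
[[ 0.29287238  0.95615154  0.          0.        ]
 [ 0.95615154 -0.29287238  0.          0.        ]
 [ 0.          0.         -1.          0.        ]
 [ 0.          0.          0.          1.        ]]
[[250. 184.]
 [250. 153.]]
[[250. 176.]
 [250. 150.]]
[[250. 170.]
 [250. 147.]]
```

Request:
{"name": "move_arm", "arguments": {
  "commands": [
    {"linear":[0,0,-0.06],"delta_rot":[0,0,8],"fingers":0.094},
    {"linear":[0,0,-0.12],"delta_rot":[0,0,18],"fingers":0.094},
    {"linear":[-0.05,0.006,-0.135],"delta_rot":[0,0,28],"fingers":0.094},
    {"linear":[-0.1,0.013,-0.135],"delta_rot":[0,0,38],"fingers":0.094},
    {"linear":[-0.15,0.02,-0.135],"delta_rot":[0,0,48],"fingers":0.094},
    {"linear":[-0.2,0.026,-0.135],"delta_rot":[0,0,58],"fingers":0.094},
    {"linear":[-0.25,0.033,-0.135],"delta_rot":[0,0,68],"fingers":0.094},
    {"linear":[-0.31,0.04,-0.135],"delta_rot":[0,0,78],"fingers":0.094},
    {"linear":[-0.31,0.04,-0.135],"delta_rot":[0,0,83],"fingers":0.094},
    {"linear":[-0.31,0.04,-0.135],"delta_rot":[0,0,83],"fingers":0.094},
    {"linear":[-0.31,0.04,-0.135],"delta_rot":[0,0,83],"fingers":0.094}
  ]
}}

```text
clock: 1.52
position: [0.523, 0.4127, 0.3408]
tool_rot: [-0.0, 0.804, 0.595, 0.0]
force: [0.1, -1.3, 0.5]
grip_width: 0.999
```

Run:
```python
from h import *
o=ctrl.get_obs(); T=pose(o); c=ctrl.capture("wrist"); np.savez("pics/w1.npz",T=T,**c); cv2.imwrite("pics/w1.png",c["color"])
print(o["position"],o["q"],o["clock"],T.round(3))
cv2.imwrite("pics/w1z.png",cv2.resize(c["color"][100:290,120:400],None,fx=2.8,fy=2.8,interpolation=cv2.INTER_CUBIC))
```

```text
[0.52300714 0.41274622 0.3408049 ] [5.82969282e-01 3.85637062e-01 7.43060431e-01 1.75029970e-04
 2.01255158e+00 8.78607592e-01] 1.525 [[ 0.291  0.957  0.     0.523]
 [ 0.957 -0.291  0.     0.413]
 [ 0.     0.    -1.     0.341]
 [ 0.     0.     0.     1.   ]]
```

View pics/w1.png

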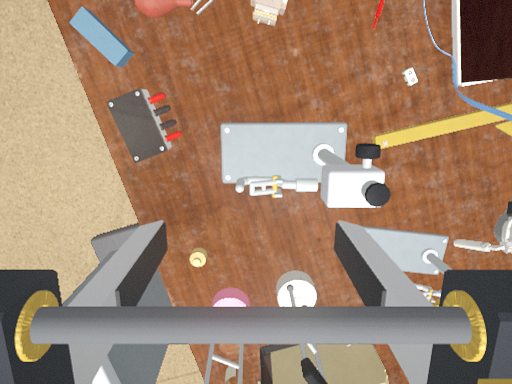

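View pics/w1z.png

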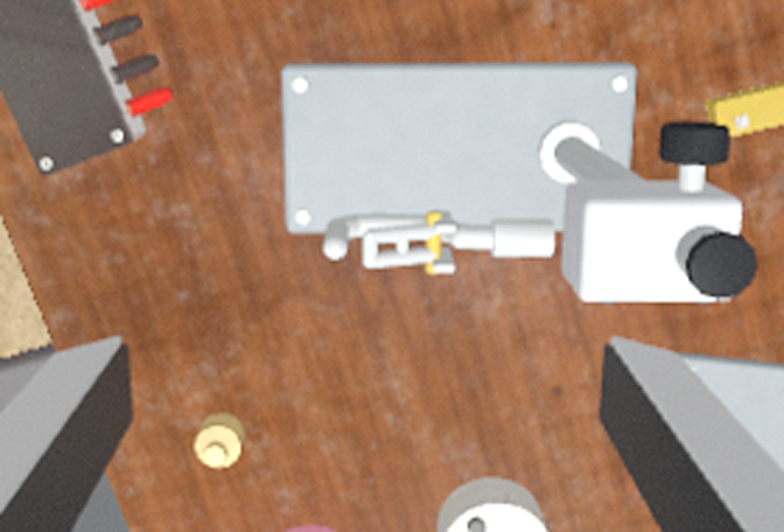

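Run:
```python
from h import *
d=dict(np.load("pics/w1.npz")); T=d.pop("T"); c=d; W=cloud(c,T)
print("nose z", W[182:193,236:246,2].round(3))
# hi points in hook region in stand coordinates about column-based seat
m=(abs(W[...,2]-.013)<.008)&(abs(W[...,0]-.566)<.13)&(abs(W[...,1]-.395)<.1)
m=cv2.morphologyEx(m.astype(np.uint8),cv2.MORPH_OPEN,np.ones((3,3)));n,l,st,ce=cv2.connectedComponentsWithStats(m);k=1+np.argmax(st[1:,4]);v,u=np.where(l==k)
P=rayplane(c,np.c_[u,v],.016,T)[:,:2].astype(np.float32); r=cv2.minAreaRect(P);print(r,cv2.boxPoints(r).tolist())
a=np.radians(-17.0);ux=np.array([np.cos(a),np.sin(a)]);uy=np.array([-ux[1],ux[0]])
px=lambda x,y:(120+(x+.5)/2.8-.5,100+(y+.5)/2.8-.5)
cb=rayplane(c,px(571,152),.016,T)[0];print("colbase",cb,"seat",cb[:2]-.105*ux)
for zs in (.19,.195,.2):
  n=rayplane(c,px(337,245),zs+.028,T)[0][:2]; n2=rayplane(c,px(334,232),zs+.028,T)[0][:2]; p=rayplane(c,px(434,246),zs+.022,T)[0][:2]
  print(zs,"nose",n,"pin",p,"seat",n+.011*ux,p-.021*ux, "dir",np.degrees(np.arctan2(*(p-n)[::-1])))
s=(W[...,2]>.17)&(abs(W[...,0]-.53)<.06)&(abs(W[...,1]-.41)<.04)
Q=W[s]; q=Q[:,:2]-(cb[:2]-.105*ux); X=q@ux;Y=q@uy
for x0 in np.arange(-.02,.06,.004):
    k=(X>x0)&(X<x0+.004)&(abs(Y)<.015)
    if k.any(): print(round(x0,3),k.sum(),"y",Y[k].min().round(4),Y[k].max().round(4),"z",Q[k,2].min().round(3),Q[k,2].max().round(3))
```

```text
nose z [[ 0.202  0.212  0.213  0.214  0.215  0.214  0.212  0.211  0.205  0.195]
 [ 0.21   0.216  0.218  0.218  0.219  0.218  0.216  0.213  0.206  0.193]
 [ 0.216  0.22   0.219  0.22   0.221  0.221  0.22   0.216  0.209  0.192]
 [ 0.218  0.22   0.221  0.221  0.22   0.221  0.22   0.22   0.213 -0.   ]
 [ 0.22   0.221  0.222  0.222  0.222  0.221  0.221  0.221  0.216 -0.002]
 [ 0.22   0.222  0.223  0.222  0.222  0.222  0.222  0.221  0.217 -0.001]
 [ 0.221  0.222  0.221  0.223  0.223  0.221  0.222  0.22     nan -0.001]
 [ 0.221  0.221  0.222  0.222  0.224  0.223  0.222  0.221 -0.001 -0.002]
 [-0.001  0.221  0.223  0.221  0.221  0.222  0.22  -0.001 -0.002 -0.   ]
 [ 0.     0.     0.22   0.221  0.221  0.22  -0.002  0.    -0.001 -0.002]
 [ 0.001 -0.001  0.    -0.001 -0.001 -0.002  0.    -0.001  0.001 -0.001]]
((0.5698189735412598, 0.39614152908325195), (0.08897499740123749, 0.18350499868392944), 73.07317352294922) [[0.4690888822078705, 0.3802950978279114], [0.6446439623832703, 0.32686758041381836], [0.6705490350723267, 0.41198796033859253], [0.49499398469924927, 0.46541547775268555]]
colbase [
[... 579 characters left out ...]
 0.0047 z 0.189 0.223
-0.008 32 y -0.0021 0.0049 z 0.189 0.195
-0.004 86 y -0.0045 0.0074 z 0.189 0.225
0.0 64 y -0.0053 0.0073 z 0.188 0.224
0.004 83 y -0.005 0.0077 z 0.188 0.222
0.008 66 y -0.0047 0.0073 z 0.189 0.221
0.012 59 y -0.0053 0.0073 z 0.189 0.22
0.016 110 y -0.0088 0.0112 z 0.191 0.224
0.02 80 y -0.0066 0.0109 z 0.198 0.224
0.024 47 y -0.0066 0.009 z 0.199 0.223
0.028 34 y -0.0017 0.005 z 0.203 0.211
0.032 34 y -0.0029 0.005 z 0.207 0.212
0.036 52 y -0.0038 0.0072 z 0.207 0.215
0.04 1738 y -0.0045 0.0147 z 0.208 0.455
0.044 3149 y -0.0067 0.015 z 0.208 0.455
0.048 870 y -0.0039 0.0146 z 0.207 0.423
0.052 719 y -0.0039 0.0147 z 0.208 0.423
0.056 33 y -0.0038 0.0076 z 0.209 0.215
```

Request:
{"name": "move_arm", "arguments": {
  "commands": [
    {"linear":[-0.05,0.015,0],"delta_rot":[0,0,-7],"fingers":0.094},
    {"linear":[-0.1,0.03,0],"delta_rot":[0,0,-14],"fingers":0.094},
    {"linear":[-0.15,0.046,0],"delta_rot":[0,0,-21],"fingers":0.094},
    {"linear":[-0.2,0.062,0],"delta_rot":[0,0,-28],"fingers":0.094},
    {"linear":[-0.232,0.072,0.03],"delta_rot":[0,0,-33.6],"fingers":0.094},
    {"linear":[-0.232,0.072,0.05],"delta_rot":[0,0,-33.6],"fingers":0.06},
    {"linear":[-0.232,0.072,0.05],"delta_rot":[0,0,-33.6],"fingers":0.06},
    {"linear":[-0.232,0.072,0.05],"delta_rot":[0,0,-33.6],"fingers":0.06}
  ]
}}

```text
clock: 2.58
position: [0.5243, 0.1703, 0.2919]
tool_rot: [0.001, 0.597, 0.802, 0.001]
force: [0.0, -0.6, 0.1]
grip_width: 0.717
```

Run:
```python
from h import *
o=ctrl.get_obs(); T=pose(o); c=ctrl.capture("wrist"); np.savez("pics/w2.npz",T=T,**c); cv2.imwrite("pics/w2.png",c["color"])
print(o["position"],o["clock"],T.round(3))
print(proj(c,[[.524,.1695,.215],[.524,.1695,.031]],T))
W=cloud(c,T); m=(W[...,2]>.2)&(W[...,2]<.222)&(abs(W[...,0]-.524)<.05)&(abs(W[...,1]-.17)<.05)
v,u=np.where(m);P=rayplane(c,np.c_[u,v],.215,T)[:,:2].astype(np.float32);r=cv2.minAreaRect(P);print(m.sum(),r)
g=(T[:3,:3].T@(np.r_[r[0],.2]-T[:3,3])); print("in tool",g)
```

```text
[0.52428299 0.17025364 0.29186326] 2.575 [[-0.286  0.958  0.002  0.524]
 [ 0.958  0.286  0.001  0.17 ]
 [-0.     0.002 -1.     0.292]
 [ 0.     0.     0.     1.   ]]
[[248.77806191 197.85301411]
 [248.96175807 158.3693885 ]]
1026 ((0.5268514156341553, 0.17035701870918274), (0.011820017360150814, 0.05329924076795578), 16.424936294555664)
in tool [-0.00063055  0.00229962  0.09186828]
```

View pics/w2.png

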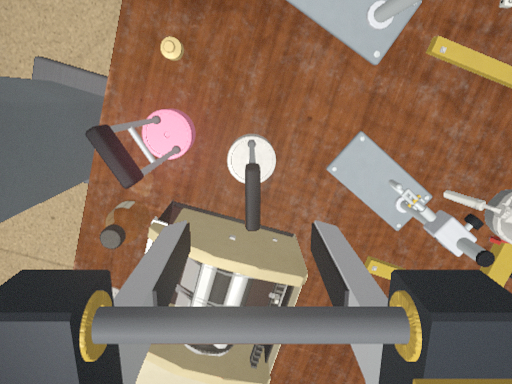

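Request:
{"name": "move_arm", "arguments": {
  "commands": [
    {"linear":[0,0.002,0.03],"delta_rot":[0,0,0],"fingers":0.05},
    {"linear":[0,0.002,0.06],"delta_rot":[0,0,0],"fingers":0.05},
    {"linear":[0,0.002,0.09],"delta_rot":[0,0,0],"fingers":0.05},
    {"linear":[0,0.002,0.108],"delta_rot":[0,0,0],"fingers":0.05},
    {"linear":[0,0.002,0.108],"delta_rot":[0,0,0],"fingers":0.05},
    {"linear":[0,0.002,0.108],"delta_rot":[0,0,0],"fingers":0.05}
  ]
}}

```text
clock: 3.38
position: [0.5271, 0.1705, 0.1842]
tool_rot: [0.001, 0.598, 0.802, 0.001]
force: [-0.3, 0.1, 0.2]
grip_width: 0.531
```

Run:
```python
from h import *
o=ctrl.get_obs(); T=pose(o); c=ctrl.capture("wrist"); np.savez("pics/w3.npz",T=T,**c); cv2.imwrite("pics/w3.png",c["color"])
print(o["position"],o["clock"],T.round(3))
```

```text
[0.52714352 0.17045268 0.18423488] 3.375 [[-0.285  0.958  0.003  0.527]
 [ 0.958  0.285  0.001  0.17 ]
 [-0.     0.003 -1.     0.184]
 [ 0.     0.     0.     1.   ]]
```

View pics/w3.png

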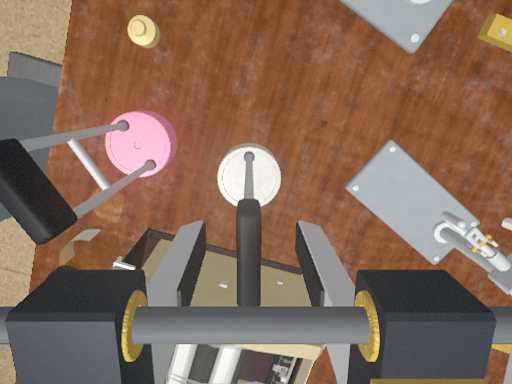

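Request:
{"name": "move_arm", "arguments": {
  "commands": [
    {"linear":[0,0,0],"delta_rot":[0,0,0],"fingers":0.025},
    {"linear":[0,0,0],"delta_rot":[0,0,0],"fingers":0.012},
    {"linear":[0,0,0],"delta_rot":[0,0,0],"fingers":0.004},
    {"linear":[0,0,0],"delta_rot":[0,0,0],"fingers":0.004},
    {"linear":[0,0,0],"delta_rot":[0,0,0],"fingers":0.004}
  ],
  "force": 40
}}

```text
clock: 4.05
position: [0.5262, 0.1701, 0.1825]
tool_rot: [-0.0, 0.598, 0.802, -0.0]
force: [-0.6, -0.9, 0.6]
grip_width: 0.126
```

Request:
{"name": "move_arm", "arguments": {
  "commands": [
    {"linear":[0,0,-0.01],"delta_rot":[0,0,0],"fingers":0.004},
    {"linear":[0,0,-0.03],"delta_rot":[0,0,0],"fingers":0.004},
    {"linear":[0,0,-0.055],"delta_rot":[0,0,0],"fingers":0.004},
    {"linear":[0,0,-0.08],"delta_rot":[0,0,0],"fingers":0.004},
    {"linear":[0,0,-0.1],"delta_rot":[0,0,0],"fingers":0.004},
    {"linear":[0,0,-0.11],"delta_rot":[0,0,0],"fingers":0.004},
    {"linear":[0,0,-0.11],"delta_rot":[0,0,0],"fingers":0.004},
    {"linear":[0,0,-0.11],"delta_rot":[0,0,0],"fingers":0.004}
  ]
}}

```text
clock: 5.05
position: [0.5259, 0.17, 0.2911]
tool_rot: [-0.001, 0.598, 0.802, -0.001]
force: [-0.4, -0.3, -2.5]
grip_width: 0.124
```

Request:
{"name": "move_arm", "arguments": {
  "commands": [
    {"linear":[0.015,0,0],"delta_rot":[0,0,2],"fingers":0.004},
    {"linear":[0.04,-0.001,0],"delta_rot":[0,0,6],"fingers":0.004},
    {"linear":[0.07,-0.002,0],"delta_rot":[0,0,10],"fingers":0.004},
    {"linear":[0.1,-0.003,0],"delta_rot":[0,0,14],"fingers":0.004},
    {"linear":[0.13,-0.003,0],"delta_rot":[0,0,18],"fingers":0.004},
    {"linear":[0.16,-0.002,0],"delta_rot":[0,0,22],"fingers":0.004},
    {"linear":[0.19,0,0],"delta_rot":[0,0,26],"fingers":0.004},
    {"linear":[0.22,0.003,0],"delta_rot":[0,0,30],"fingers":0.004},
    {"linear":[0.245,0.006,0],"delta_rot":[0,0,32],"fingers":0.004},
    {"linear":[0.262,0.009,0],"delta_rot":[0,0,33.6],"fingers":0.004},
    {"linear":[0.2685,0.009,0],"delta_rot":[0,0,33.6],"fingers":0.004},
    {"linear":[0.2685,0.009,0],"delta_rot":[0,0,33.6],"fingers":0.004}
  ]
}}

```text
clock: 6.55
position: [0.4582, 0.4298, 0.2916]
tool_rot: [0.0, 0.804, 0.595, -0.001]
force: [-0.3, 0.3, -4.0]
grip_width: 0.128
```

Run:
```python
from h import *
o=ctrl.get_obs(); T=pose(o); c=ctrl.capture("wrist"); np.savez("pics/w4.npz",T=T,**c); cv2.imwrite("pics/w4.png",c["color"])
print(o["position"],o["clock"],o["force"],T.round(3))
s=ctrl.capture("scene"); np.savez("pics/s4.npz",**s);cv2.imwrite("pics/s4.png",cv2.resize(s["color"][60:240,110:310],None,fx=3.3,fy=3.3,interpolation=cv2.INTER_CUBIC))
```

```text
[0.45817229 0.42984916 0.29155121] 6.55 [-0.30934715  0.2569285  -3.99078762] [[ 0.293  0.956 -0.001  0.458]
 [ 0.956 -0.293 -0.001  0.43 ]
 [-0.002 -0.001 -1.     0.292]
 [ 0.     0.     0.     1.   ]]
```

View pics/w4.png

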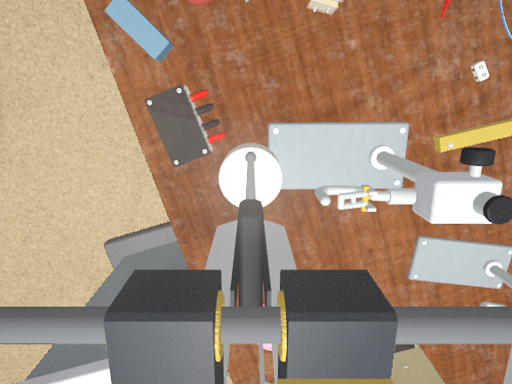

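View pics/s4.png

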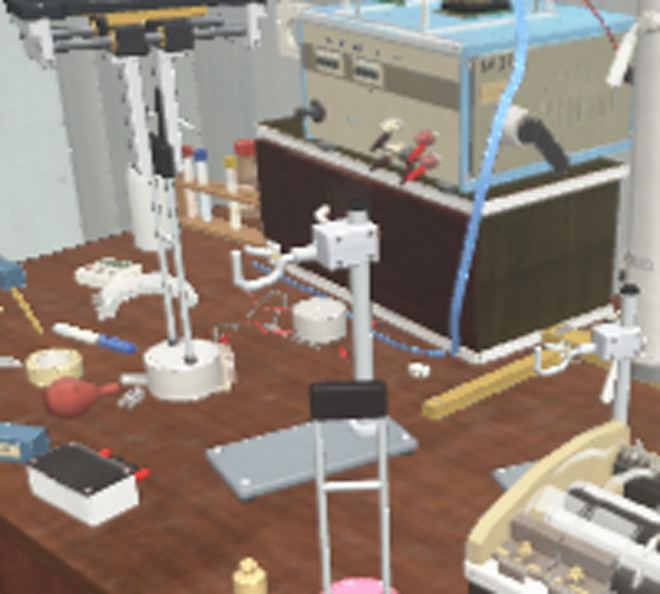

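Run:
```python
from h import *
d=dict(np.load("pics/w4.npz")); T=d.pop("T"); c=d; W=cloud(c,T)
cv2.imwrite("pics/w4z.png",cv2.resize(c["color"][170:230,300:440],None,fx=5.7,fy=5.7,interpolation=cv2.INTER_CUBIC))
a=np.radians(-17.0);ux=np.array([np.cos(a),np.sin(a)]);uy=np.array([-ux[1],ux[0]]); s0=np.array([.5248,.4093])
for f,wc,TT in (("w1",)+(0,0),("w4",0,0)):
    e=dict(np.load(f"pics/{f}.npz")); TT=e.pop("T"); V=cloud(e,TT)
    q=V[...,:2]-s0; X=q@ux;Y=q@uy;Z=V[...,2]
    k=(Z>.219)&(Z<.23)&(X<-.003)&(X>-.025)&(abs(Y)<.012)
    print(f,"nose",k.sum(),X[k].min(),X[k].max(),X[k].mean(),Y[k].min(),Y[k].max(),Z[k].max())
    k=(Z>.22)&(Z<.235)&(X>-.007)&(X<.03)&(abs(Y)<.012); print("gate", X[k].min(),X[k].max(),Y[k].min(),Y[k].max(),Y[k].mean())
    k=(Z>.18)&(Z<.193)&(X>-.01)&(X<.012)&(abs(Y)<.012); print("throat",k.sum(),np.percentile(Z[k],[5,20,50]))
    r=cv2.minAreaRect
```

```text
w1 nose 55 -0.014733937019559492 -0.008405037823668025 -0.01149214361468914 -0.00356183660538425 0.003044588954517975 0.22437072476216063
gate -0.00212245706226771 0.026801605371030008 -0.007907781666096651 0.00803804978357821 0.0002075644602560172
throat 93 [0.18880107 0.18980113 0.19127011]
w4 nose 79 -0.015369384453544877 -0.008465219461352036 -0.012060211973796553 -0.003417852097723047 0.0035126004976518267 0.2232682804657373
gate -0.002831023738368164 0.026440010590873572 -0.007851524056296978 0.007978378229763602 0.000342310871170402
throat 168 [0.18842447 0.18996813 0.1913012 ]
```

View pics/w4z.png

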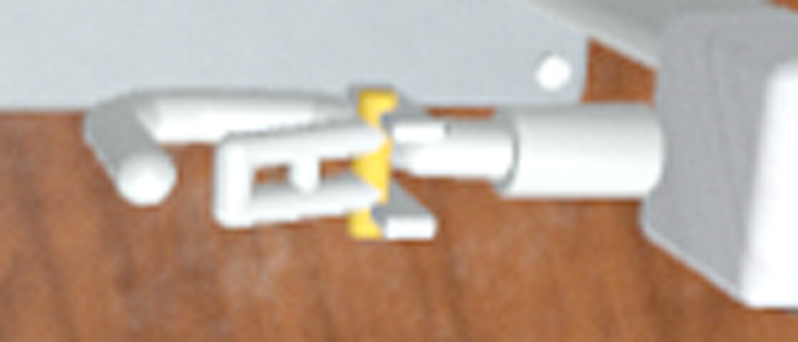

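Request:
{"name": "move_arm", "arguments": {
  "commands": [
    {"linear":[0,0.006,0],"delta_rot":[0,0,0],"fingers":0.004},
    {"linear":[0,0.016,0],"delta_rot":[0,0,0],"fingers":0.004},
    {"linear":[0,0.028,0],"delta_rot":[0,0,0],"fingers":0.004},
    {"linear":[0,0.04,0],"delta_rot":[0,0,0],"fingers":0.004},
    {"linear":[0,0.052,0],"delta_rot":[0,0,0],"fingers":0.004},
    {"linear":[0,0.062,0],"delta_rot":[0,0,0],"fingers":0.004},
    {"linear":[0,0.0695,0],"delta_rot":[0,0,0],"fingers":0.004},
    {"linear":[0,0.0695,0],"delta_rot":[0,0,0],"fingers":0.004},
    {"linear":[0,0.0695,0],"delta_rot":[0,0,0],"fingers":0.004},
    {"linear":[0,0.0695,0],"delta_rot":[0,0,0],"fingers":0.004}
  ]
}}

```text
clock: 7.9
position: [0.5245, 0.4099, 0.2927]
tool_rot: [-0.0, 0.804, 0.595, 0.0]
force: [-0.2, -0.1, -3.7]
grip_width: 0.13
```

Run:
```python
from h import *
o=ctrl.get_obs(); T=pose(o); c=ctrl.capture("wrist"); np.savez("pics/w5.npz",T=T,**c); cv2.imwrite("pics/w5.png",cv2.resize(c["color"][130:320,150:400],None,fx=3,fy=3,interpolation=cv2.INTER_CUBIC))
print(o["position"],o["clock"],o["force"],T.round(3))
s=ctrl.capture("scene"); np.savez("pics/s5.npz",**s);cv2.imwrite("pics/s5.png",cv2.resize(s["color"][70:210,140:260],None,fx=4.2,fy=4.2,interpolation=cv2.INTER_CUBIC))
```

```text
[0.5244785  0.40990518 0.29273607] 7.9 [-0.22137943 -0.12598278 -3.73282437] [[ 0.293  0.956  0.     0.524]
 [ 0.956 -0.293  0.     0.41 ]
 [ 0.     0.    -1.     0.293]
 [ 0.     0.     0.     1.   ]]
```

View pics/w5.png

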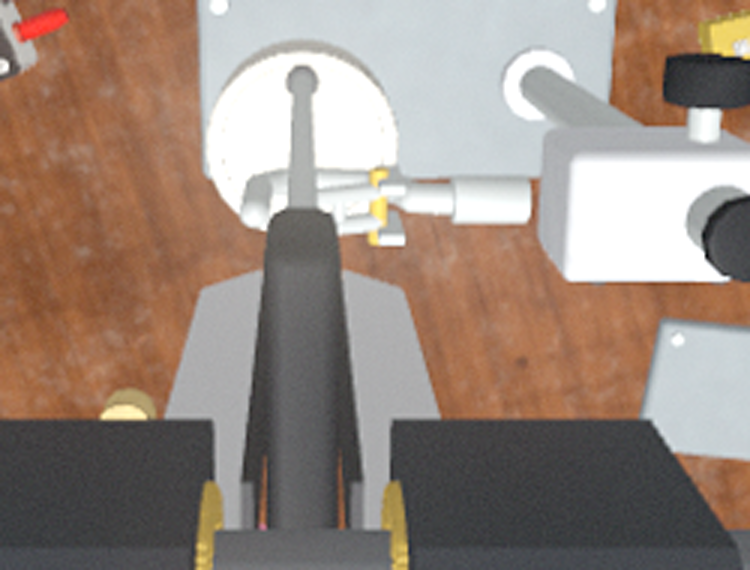

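View pics/s5.png

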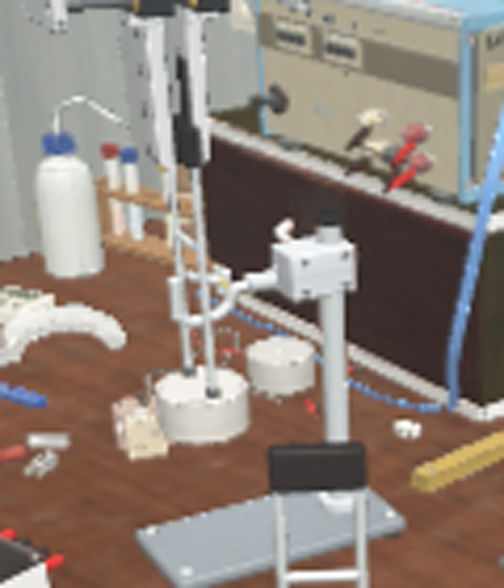

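Request:
{"name": "move_arm", "arguments": {
  "commands": [
    {"linear":[0,0,0.004],"delta_rot":[0,0,0],"fingers":0.004},
    {"linear":[0,0,0.009],"delta_rot":[0,0,0],"fingers":0.004},
    {"linear":[0,0,0.014],"delta_rot":[0,0,0],"fingers":0.004},
    {"linear":[0,0,0.016],"delta_rot":[0,0,0],"fingers":0.004},
    {"linear":[0,0,0.016],"delta_rot":[0,0,0],"fingers":0.004}
  ]
}}

```text
clock: 8.62
position: [0.5248, 0.4096, 0.2761]
tool_rot: [-0.0, 0.804, 0.594, -0.0]
force: [-0.2, -0.2, -3.5]
grip_width: 0.123
```

Request:
{"name": "move_arm", "arguments": {
  "commands": [
    {"linear":[0,0,0.001],"delta_rot":[0,0,0],"fingers":0.004},
    {"linear":[0,0,0.002],"delta_rot":[0,0,0],"fingers":0.004},
    {"linear":[0,0,0.003],"delta_rot":[0,0,0],"fingers":0.004},
    {"linear":[0,0,0.004],"delta_rot":[0,0,0],"fingers":0.004},
    {"linear":[0,0,0.005],"delta_rot":[0,0,0],"fingers":0.004},
    {"linear":[0,0,0.006],"delta_rot":[0,0,0],"fingers":0.004}
  ]
}}

```text
clock: 9.38
position: [0.5248, 0.4098, 0.2708]
tool_rot: [-0.0, 0.804, 0.595, 0.0]
force: [0.5, 0.2, -0.4]
grip_width: 0.127
```

Request:
{"name": "move_arm", "arguments": {
  "commands": [
    {"linear":[0,0,0.001],"delta_rot":[0,0,0],"fingers":0.004},
    {"linear":[0,0,0.002],"delta_rot":[0,0,0],"fingers":0.004},
    {"linear":[0,0,0.003],"delta_rot":[0,0,0],"fingers":0.004},
    {"linear":[0,0,0.004],"delta_rot":[0,0,0],"fingers":0.004},
    {"linear":[0,0,0.005],"delta_rot":[0,0,0],"fingers":0.004}
  ]
}}

```text
clock: 10.0
position: [0.5244, 0.4099, 0.2657]
tool_rot: [-0.0, 0.804, 0.595, -0.0]
force: [-3.0, 1.5, 0.9]
grip_width: 0.121
```

Run:
```python
from h import *
s=ctrl.capture("scene");cv2.imwrite("pics/s6.png",cv2.resize(s["color"][110:170,165:235],None,fx=8,fy=8,interpolation=cv2.INTER_CUBIC))
print(ctrl.get_obs()["force"])
```

```text
[-2.90698924  0.65834314  0.72322159]
```

View pics/s6.png

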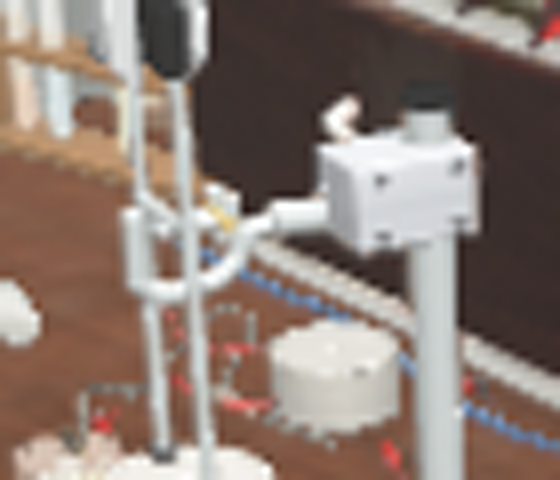

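Request:
{"name": "move_arm", "arguments": {
  "commands": [
    {"linear":[0,0,0.001],"delta_rot":[0,0,0],"fingers":0.004},
    {"linear":[0,0,0.002],"delta_rot":[0,0,0],"fingers":0.004},
    {"linear":[0,0,0.003],"delta_rot":[0,0,0],"fingers":0.004},
    {"linear":[0,0,0.004],"delta_rot":[0,0,0],"fingers":0.004},
    {"linear":[0,0,0.005],"delta_rot":[0,0,0],"fingers":0.004}
  ]
}}

```text
clock: 10.68
position: [0.5247, 0.4098, 0.2606]
tool_rot: [-0.0, 0.804, 0.595, 0.0]
force: [-4.2, 2.1, 1.0]
grip_width: 0.125
```

Request:
{"name": "move_arm", "arguments": {
  "commands": [
    {"linear":[0,0,0.001],"delta_rot":[0,0,0],"fingers":0.004},
    {"linear":[0,0,0.002],"delta_rot":[0,0,0],"fingers":0.004},
    {"linear":[0,0,0.003],"delta_rot":[0,0,0],"fingers":0.004},
    {"linear":[0,0,0.004],"delta_rot":[0,0,0],"fingers":0.004}
  ]
}}

```text
clock: 11.18
position: [0.5254, 0.4096, 0.2569]
tool_rot: [0.0, 0.804, 0.594, 0.001]
force: [-3.2, 1.0, 3.2]
grip_width: 0.124
```

Request:
{"name": "move_arm", "arguments": {
  "commands": [
    {"linear":[0,0,0.001],"delta_rot":[0,0,0],"fingers":0.004},
    {"linear":[0,0,0.002],"delta_rot":[0,0,0],"fingers":0.004},
    {"linear":[0,0,0.003],"delta_rot":[0,0,0],"fingers":0.004}
  ]
}}

```text
clock: 11.55
position: [0.5259, 0.4094, 0.2544]
tool_rot: [0.001, 0.804, 0.594, 0.001]
force: [-0.3, 0.6, 5.8]
grip_width: 0.129
```

Request:
{"name": "move_arm", "arguments": {
  "commands": [
    {"linear":[0,0,0.001],"delta_rot":[0,0,0],"fingers":0.004},
    {"linear":[0,0,0.002],"delta_rot":[0,0,0],"fingers":0.004}
  ]
}}

```text
clock: 11.8
position: [0.5262, 0.4093, 0.2529]
tool_rot: [0.001, 0.804, 0.594, 0.002]
force: [-1.2, -0.9, 5.9]
grip_width: 0.124
```

Request:
{"name": "move_arm", "arguments": {
  "commands": [
    {"linear":[0,0,0.001],"delta_rot":[0,0,0],"fingers":0.004},
    {"linear":[0,0,0.002],"delta_rot":[0,0,0],"fingers":0.004}
  ]
}}

```text
clock: 12.05
position: [0.5261, 0.4094, 0.2511]
tool_rot: [0.001, 0.804, 0.594, 0.002]
force: [-1.1, 0.7, 7.1]
grip_width: 0.124
```

Request:
{"name": "move_arm", "arguments": {
  "commands": [
    {"linear":[0,0,0.001],"delta_rot":[0,0,0],"fingers":0.004}
  ]
}}

```text
clock: 12.18
position: [0.5262, 0.4093, 0.2502]
tool_rot: [0.001, 0.804, 0.594, 0.002]
force: [-0.7, 1.0, 6.9]
grip_width: 0.123
```

Request:
{"name": "move_arm", "arguments": {
  "commands": [
    {"linear":[0,0,0.001],"delta_rot":[0,0,0],"fingers":0.004}
  ]
}}

```text
clock: 12.3
position: [0.5262, 0.4093, 0.2494]
tool_rot: [0.001, 0.804, 0.594, 0.002]
force: [-0.7, 0.4, 7.4]
grip_width: 0.122
```

Run:
```python
from h import *
c=ctrl.capture("wrist");T=pose();np.savez("pics/w7.npz",T=T,**c);cv2.imwrite("pics/w7.png",cv2.resize(c["color"][130:260,180:330],None,fx=4.5,fy=4.5,interpolation=cv2.INTER_CUBIC))
s=ctrl.capture("scene");cv2.imwrite("pics/s7.png",cv2.resize(s["color"][110:170,165:235],None,fx=8,fy=8,interpolation=cv2.INTER_CUBIC))
print(ctrl.get_obs()["force"])
```

```text
[-1.07846764  0.2981137   7.63993218]
```

View pics/s7.png

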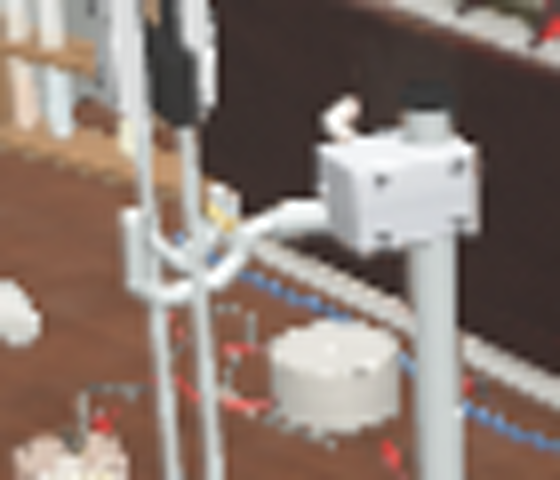

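View pics/w7.png

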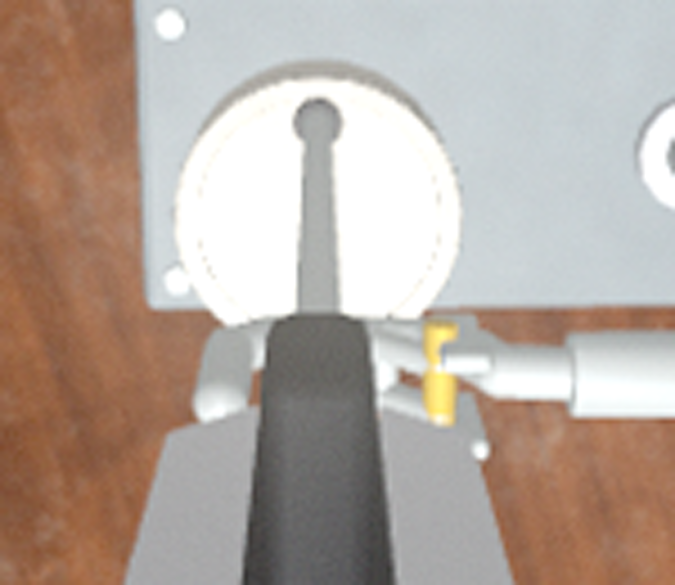

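Request:
{"name": "move_arm", "arguments": {
  "commands": [
    {"linear":[0,-0.001,0.001],"delta_rot":[0,0,0],"fingers":0.004}
  ]
}}

```text
clock: 12.52
position: [0.525, 0.4097, 0.2482]
tool_rot: [0.001, 0.804, 0.594, 0.002]
force: [-2.6, 0.7, 5.5]
grip_width: 0.124
```

Request:
{"name": "move_arm", "arguments": {
  "commands": [
    {"linear":[0,0,0.001],"delta_rot":[0,0,0],"fingers":0.004}
  ]
}}

```text
clock: 12.65
position: [0.5228, 0.4101, 0.2452]
tool_rot: [-0.001, 0.804, 0.595, -0.001]
force: [-2.4, 0.7, -2.7]
grip_width: 0.126
```

Request:
{"name": "move_arm", "arguments": {
  "commands": [
    {"linear":[0,0,0.001],"delta_rot":[0,0,0],"fingers":0.004}
  ]
}}

```text
clock: 12.78
position: [0.5243, 0.4092, 0.2422]
tool_rot: [0.001, 0.804, 0.594, -0.001]
force: [-0.3, 1.4, 0.4]
grip_width: 0.122
```

Request:
{"name": "move_arm", "arguments": {
  "commands": [
    {"linear":[0,0,0],"delta_rot":[0,0,0],"fingers":0.004},
    {"linear":[0,0,0],"delta_rot":[0,0,0],"fingers":0.004}
  ]
}}

```text
clock: 13.02
position: [0.5242, 0.4094, 0.2431]
tool_rot: [0.0, 0.804, 0.594, -0.001]
force: [-1.0, 0.4, -3.3]
grip_width: 0.124
```

Run:
```python
from h import *
c=ctrl.capture("wrist");T=pose();np.savez("pics/w8.npz",T=T,**c);cv2.imwrite("pics/w8.png",cv2.resize(c["color"][130:260,180:330],None,fx=4.5,fy=4.5,interpolation=cv2.INTER_CUBIC))
s=ctrl.capture("scene");cv2.imwrite("pics/s8.png",cv2.resize(s["color"][110:170,165:235],None,fx=8,fy=8,interpolation=cv2.INTER_CUBIC))
o=ctrl.get_obs();print(o["force"],o["position"])
```

```text
[-0.7783185  -0.26010955 -2.87296954] [0.5241316  0.40962058 0.24343578]
```

View pics/s8.png

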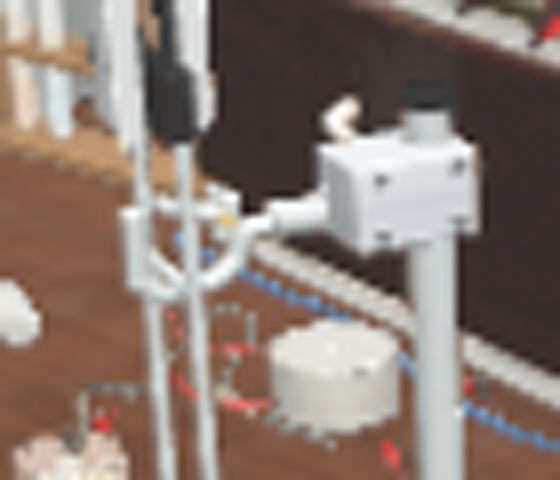

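View pics/w8.png

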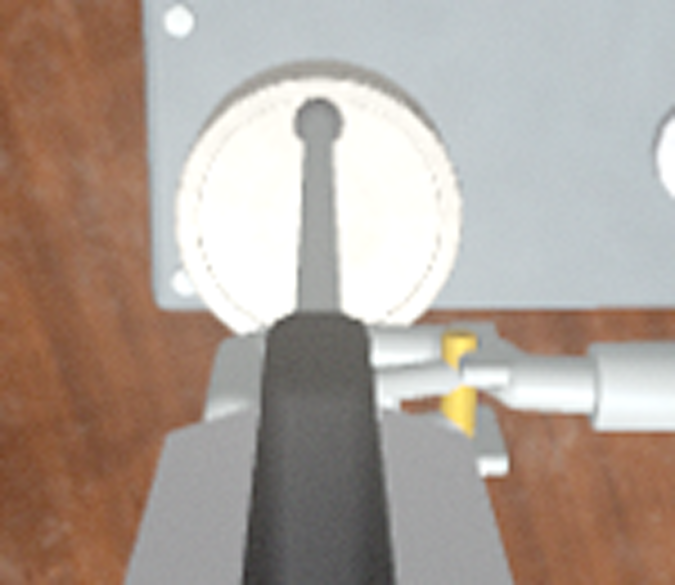

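The gate has snapped shut above the crossbar: in s8 it runs straight from (150,210) to (225,215), with the bar below it. I'll lower the bar the last bit onto the seat, then release.

Request:
{"name": "move_arm", "arguments": {
  "commands": [
    {"linear":[0,0,0.0005],"delta_rot":[0,0,0],"fingers":0.004},
    {"linear":[0,0,0.001],"delta_rot":[0,0,0],"fingers":0.004},
    {"linear":[0,0,0.001],"delta_rot":[0,0,0],"fingers":0.004}
  ]
}}

```text
clock: 13.5
position: [0.5239, 0.4099, 0.2434]
tool_rot: [0.0, 0.804, 0.594, -0.0]
force: [-0.0, -0.5, -3.4]
grip_width: 0.122
```

Request:
{"name": "move_arm", "arguments": {
  "commands": [
    {"linear":[0,0,0.0005],"delta_rot":[0,0,0],"fingers":0.004},
    {"linear":[0,0,0.001],"delta_rot":[0,0,0],"fingers":0.004},
    {"linear":[0,0,0.001],"delta_rot":[0,0,0],"fingers":0.004}
  ]
}}

```text
clock: 13.88
position: [0.524, 0.41, 0.2429]
tool_rot: [-0.0, 0.804, 0.594, 0.0]
force: [0.0, -1.0, -2.6]
grip_width: 0.128
```

Request:
{"name": "move_arm", "arguments": {
  "commands": [
    {"linear":[0,0,0.0005],"delta_rot":[0,0,0],"fingers":0.004},
    {"linear":[0,0,0.0005],"delta_rot":[0,0,0],"fingers":0.004}
  ]
}}

```text
clock: 14.12
position: [0.524, 0.41, 0.2426]
tool_rot: [0.0, 0.804, 0.594, 0.0]
force: [-0.7, -0.0, -1.9]
grip_width: 0.127
```

Request:
{"name": "move_arm", "arguments": {
  "commands": [
    {"linear":[0,0,0.0005],"delta_rot":[0,0,0],"fingers":0.004},
    {"linear":[0,0,0.0008],"delta_rot":[0,0,0],"fingers":0.004},
    {"linear":[0,0,0.0008],"delta_rot":[0,0,0],"fingers":0.004}
  ]
}}

```text
clock: 14.5
position: [0.524, 0.41, 0.2421]
tool_rot: [0.0, 0.804, 0.594, 0.001]
force: [-1.0, -1.6, 2.1]
grip_width: 0.126
```

Request:
{"name": "move_arm", "arguments": {
  "commands": [
    {"linear":[0,0,-0.0003],"delta_rot":[0,0,0],"fingers":0.004},
    {"linear":[0,0,-0.0003],"delta_rot":[0,0,0],"fingers":0.013},
    {"linear":[0,0,-0.0003],"delta_rot":[0,0,0],"fingers":0.016},
    {"linear":[0,0,-0.0003],"delta_rot":[0,0,0],"fingers":0.02},
    {"linear":[0,0,-0.0003],"delta_rot":[0,0,0],"fingers":0.025},
    {"linear":[0,0,-0.0003],"delta_rot":[0,0,0],"fingers":0.03},
    {"linear":[0,0,-0.0003],"delta_rot":[0,0,0],"fingers":0.036},
    {"linear":[0,0,-0.0003],"delta_rot":[0,0,0],"fingers":0.036}
  ]
}}

```text
clock: 15.5
position: [0.5239, 0.41, 0.2415]
tool_rot: [-0.0, 0.804, 0.594, 0.0]
force: [0.0, 0.0, 0.4]
grip_width: 0.38
```

Run:
```python
from h import *
c=ctrl.capture("wrist");cv2.imwrite("pics/w9.png",cv2.resize(c["color"][130:320,150:350],None,fx=3.1,fy=3.1,interpolation=cv2.INTER_CUBIC))
s=ctrl.capture("scene");cv2.imwrite("pics/s9.png",cv2.resize(s["color"][80:200,150:250],None,fx=5,fy=5,interpolation=cv2.INTER_CUBIC))
```

```text
(no output)
```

View pics/w9.png

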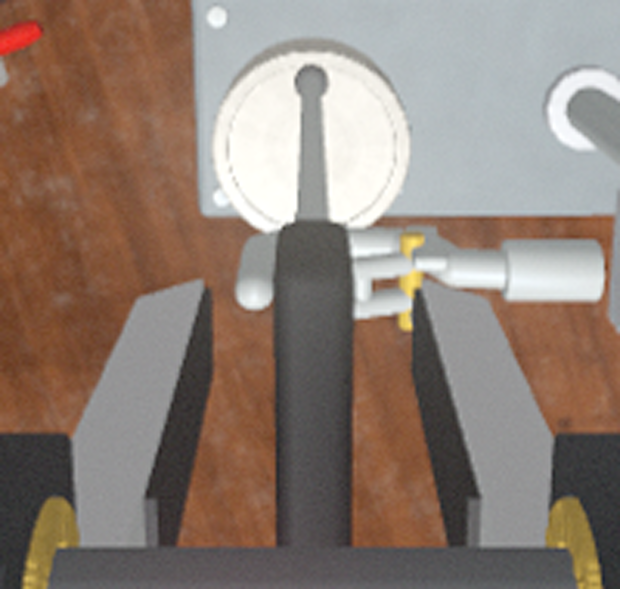

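View pics/s9.png

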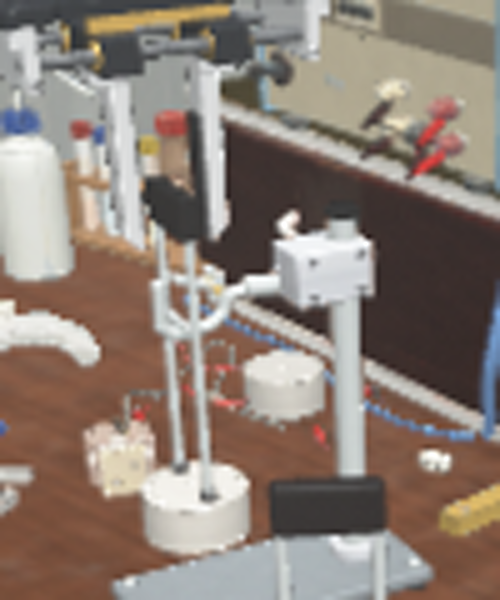

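Released, and the weight hangs upright with its grip centred between the open fingers. Next I'll retreat straight up, then let it settle.

Request:
{"name": "move_arm", "arguments": {
  "commands": [
    {"linear":[0,0,-0.005],"delta_rot":[0,0,0],"fingers":0.036},
    {"linear":[0,0,-0.015],"delta_rot":[0,0,0],"fingers":0.036},
    {"linear":[0,0,-0.03],"delta_rot":[0,0,0],"fingers":0.036},
    {"linear":[0,0,-0.05],"delta_rot":[0,0,0],"fingers":0.036},
    {"linear":[0,0,-0.07],"delta_rot":[0,0,0],"fingers":0.036},
    {"linear":[0,0,-0.09],"delta_rot":[0,0,0],"fingers":0.036},
    {"linear":[0,0,-0.1],"delta_rot":[0,0,0],"fingers":0.036}
  ]
}}

```text
clock: 16.48
position: [0.5242, 0.4101, 0.3444]
tool_rot: [0.0, 0.804, 0.594, 0.002]
force: [-0.1, 0.3, 0.6]
grip_width: 0.387
```

Run:
```python
from h import *
o=ctrl.get_obs();c=ctrl.capture("wrist");cv2.imwrite("pics/w10.png",c["color"]);np.savez("pics/w10.npz",T=pose(o),**c)
s=ctrl.capture("scene");cv2.imwrite("pics/s10.png",s["color"]);np.savez("pics/s10.npz",**s)
```

Request:
{"name": "move_arm", "arguments": {
  "commands": [
    {"linear":[0,0,-0.01],"delta_rot":[0,0,0],"fingers":0.036},
    {"linear":[0,0,-0.01],"delta_rot":[0,0,0],"fingers":0.036},
    {"linear":[0,0,-0.01],"delta_rot":[0,0,0],"fingers":0.036},
    {"linear":[0,0,-0.01],"delta_rot":[0,0,0],"fingers":0.036},
    {"linear":[0,0,-0.01],"delta_rot":[0,0,0],"fingers":0.036},
    {"linear":[0,0,-0.01],"delta_rot":[0,0,0],"fingers":0.036},
    {"linear":[0,0,-0.01],"delta_rot":[0,0,0],"fingers":0.036},
    {"linear":[0,0,-0.01],"delta_rot":[0,0,0],"fingers":0.036},
    {"linear":[0,0,-0.01],"delta_rot":[0,0,0],"fingers":0.036},
    {"linear":[0,0,-0.01],"delta_rot":[0,0,0],"fingers":0.036},
    {"linear":[0,0,-0.01],"delta_rot":[0,0,0],"fingers":0.036},
    {"linear":[0,0,-0.01],"delta_rot":[0,0,0],"fingers":0.036}
  ]
}}

```text
clock: 18.08
position: [0.5239, 0.4099, 0.3515]
tool_rot: [0.0, 0.804, 0.594, 0.0]
force: [0.2, 0.2, 0.2]
grip_width: 0.38
```

Run:
```python
from h import *
import time
def grab(n):
    s=ctrl.capture("scene");cv2.imwrite(f"pics/{n}.png",s["color"]);S=cloud(s)
    m=(abs(S[...,0]-.524)<.06)&(abs(S[...,1]-.41)<.06)&(S[...,2]>.035)&(S[...,2]<.11)
    g=(abs(S[...,0]-.524)<.06)&(abs(S[...,1]-.41)<.06)&(S[...,2]>.24)&(S[...,2]<.285)
    print(n,"puck",S[m].mean(0).round(4),m.sum(),"grip",S[g].mean(0).round(4),g.sum())
    return s
for i in range(6): s=grab(f"s11_{i}")
o=ctrl.get_obs();c=ctrl.capture("wrist");cv2.imwrite("pics/w11.png",c["color"]);print(o["position"],o["clock"],o["force"])
cv2.imwrite("pics/s11z.png",cv2.resize(s["color"][80:200,140:260],None,fx=5,fy=5,interpolation=cv2.INTER_CUBIC))
t=ctrl.capture("top");cv2.imwrite("pics/t11.png",t["color"])
W=cloud(t)
for n,p in dict(brass=(220,243),bottle=(312,247),beaker=(370,248)).items(): print(n,W[p[1],p[0]].round(3))
```

```text
s11_0 puck [0.5126 0.3988 0.0838] 355 grip [0.5166 0.4002 0.2631] 118
s11_1 puck [0.5127 0.3988 0.0838] 356 grip [0.5165 0.4003 0.2633] 119
s11_2 puck [0.5126 0.3986 0.0835] 350 grip [0.5166 0.4004 0.2632] 119
s11_3 puck [0.5127 0.3987 0.0839] 357 grip [0.5167 0.4006 0.2633] 117
s11_4 puck [0.5126 0.3989 0.0838] 353 grip [0.5164 0.4    0.2635] 116
s11_5 puck [0.5126 0.3989 0.0838] 352 grip [0.5164 0.3998 0.2635] 117
[0.5239272  0.40991916 0.35152393] 18.375 [-0.96746822 -0.5787121  -0.65999473]
brass [0.389 0.271 0.026]
bottle [0.388 0.044 0.094]
beaker [ 0.383 -0.109  0.028]
```

View pics/s11z.png

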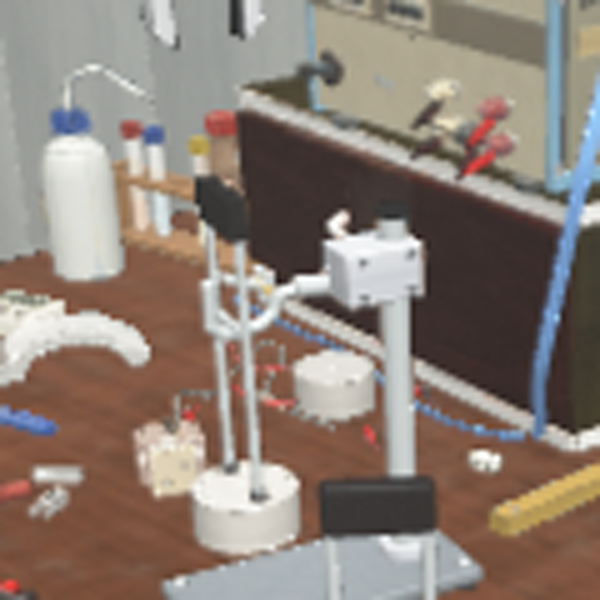

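View pics/w11.png

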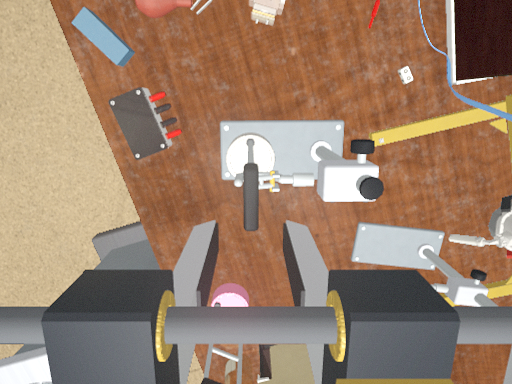

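View pics/t11.png

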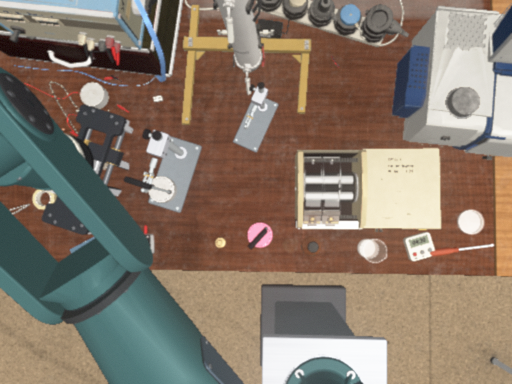

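Run:
```python
from cell import ctrl
print(ctrl.hand_in(), ctrl.get_obs()["clock"])
```

```text
the job is handed in; nothing more can be done
the job is handed in; nothing more can be done
```

The check weight is hanging still in the closed snap hook of the larger stand, and the job is handed in at about 18 s of the 64 s allowed.

- **Snap:** I gripped the white weight, brought the bail over the nose and pressed the crossbar down in steps of 1 to 2 mm. The push reached about 11 N, slightly above the stated 4 to 10 N. It then dropped suddenly, and the picture after the drop showed the gate shut above the bar.
- **Seating:** I settled the bar on the throat's bottom with about 6 N, then opened the fingers and withdrew straight up, touching nothing.
- **Last checks:** Six successive scene views agree within about 1 mm on the weight's position. The top view shows the bottle, brass weight and beaker unmoved within 3 mm, and the pink look-alike still in place.
- **Disagreements:** The wrist and top cameras differed by about 3 mm; I used the wrist camera. The tool drifted about 1.5 mm toward the column while pressing, and I corrected it by 1 mm just before the snap.

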